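# Nest a stepped model tower and clamp it on the sprung gluing plate

## Robot

A 6-joint arm with a two-finger parallel gripper is mounted at the origin on the work surface. World frame = base frame: x ahead of the robot, y to its left, z up, the work surface at z = 0. Lengths are in mm, angles in rad, forces in N, time in s.
With the tool pointing down it reaches from about 300 to 875 mm from the base axis. Payload 6.4 kg.
Tool frame: the origin (TCP) lies between the finger pads; the fingertips stand 14 mm ahead of it and the grasp point (between the pads) lies 5 mm behind it; z points along the fingers, y is the direction in which the jaws open and shut (so a half turn about z gives the same grasp; the last joint's range is limited). The gripper opens to 88 mm and grips with 3 to 60 N. Pads are 18 mm wide; open, the fingers measure 123 mm over their backs; the gripper's body (75 mm by 187 mm) begins 45 mm behind the grasp point.
Start: joints at [0.939, 0.181, 1.607, -0, 1.354, -0.206], TCP at [237.494, 523.677, 252.714] pointing down, gripper open.
Joint ranges: [-2.99, 2.99], [-0.89, 2.07], [0.3, 2.58], [-1.14, 4.28], [0, 2.63], [-3.12, 3.12]. Speed limits (rad/s): [2.57, 2.57, 3.01, 3.14, 3.14, 3.14].

## Interface

Orientations are given as a rotation vector (axis times angle).
In Python, from plant import manip gives the robot as it stands.
- The arm moves only by the tool servo_tool, never from a script. Its argument "commands" is a list that holds one entry, the list of rows, each a list of 7 numbers: the shift along the tool's x, y, z in mm, then the turn, a rotation vector about the tool's x, y, z in rad, then the finger opening in mm, from 0 to 88.1. A call has 1 to 5 rows; each row is the pose to reach, as a shift and turn from the pose commanded when the call began, along the tool's axes at that moment; what a row does not reach only later rows make up. A row lasts 1/10 s, in which the tool goes at most 50 mm and 8.59 degrees, less where a joint would pass 70% of its speed; a pose out of reach is approached as far as the arm can. A call with a gripper value outside its range is refused whole. The fingers move at their own pace and stop on an object; "force" is the grip in N (left out, the last holds). Time passes only in rows, so rows that repeat a pose let the fingers close. It gives the time, the measured TCP pose, the force and the opening at its end, in the units of the state.
- manip.read_state(): the state, without advancing time (a new reading comes with each control period).
- manip.grab_frame(name): name is "scene" or "top" or "wrist"; returns the picture (420x560x3 uint8, red, green, blue); there is no depth.
- manip.camera_info(name): a dict with "mtx" (3x3 intrinsics, pixels), "position" and "attitude" of the camera in the world. Camera axes: x right, y down, z forward; pixel columns grow to the right and rows downward; lengths in mm; the calibration is good to about 2 mm. A picture is of the moment at which its call begins: read the wrist's pose just before it. camera_info takes no time and is no camera call; for the wrist camera it gives the pose at the moment of the call.
- manip.sign_off(): hands the job in, once; it reports no verdict.
The state is a dict: "t": time; "joint_positions": joint angles; "qvel": joint speeds; "joint_efforts": joint torques, N m; "position": TCP position; "orientation": TCP orientation; "ft_force": force on the tool from outside, world axes, zero at the start; "torque": the same for the moment, N m; "finger_gap": opening from 0.0 (shut) to 1.0 (fully open).
Only numpy, scipy, OpenCV 4.12 (cv2) and the standard library are available. Lean on these libraries where they do the work, as an engineer would, in place of code of your own. Each camera call takes 0.05 s, during which the arm holds its last target. There are 200 camera calls.

## Task

Build the stepped model tower on the gluing jig: set the middle drum upright into the wide drum that already stands on the jig's sprung plate, and after that set the slim drum upright into the middle one. Then press straight down on the slim drum until the sprung plate is flush with the rim of its frame (10 mm down), without running it to the bottom of its travel, and finish while still holding it there, pushing on the slim drum and not touching the jig. Leave the other things on the bench where they are.

Things in the scene. Friction and masses are not known exactly. Their poses are not given: they have to be found in the camera images.
- jig: fixed gluing jig, a square aluminium frame 150 mm x 150 mm whose flat rim is 35 mm above the table, with a square white plate in its 112 mm opening; origin at the centre of its underside on the table, x and y along its sides, z up; its place and yaw vary
- plate_top (a point): centre of the top face of the jig's sprung white plate (106 mm square); 45 mm above the table at rest, so 10 mm proud of the frame's rim; it moves down with the plate; z up
- plate (a joint): travel of the sprung plate in m: 0 at rest (up), grows as the plate is pressed straight down; 0.010 = flush with the frame's rim, 0.018 = bottomed. The spring pushes back with about 3 N at the start of travel and 0.9 N per mm more, about 12 N when flush (the weight of the drums, 1.5 to 2.4 N, is part of that and does not move it alone). Springs back up when let go
- large_center (a point): centre (half-way up) of the wide drum, a loose round open cup of pale wood standing on the plate: outside diameter 72 mm, inside 64 mm, height 26 mm, floor 5 mm thick, 60 g; z is its axis, up
- mid_center (a point): centre (half-way up) of the middle drum, a loose round open cup of pale wood with dark windows, standing on the table: outside diameter 54 mm, inside 46 mm, height 64 mm, floor 5 mm thick, 40 to 85 g; z is its axis, up. Fully in the wide drum its centre is 24 mm above the wide drum's centre and it stands 43 mm out of it
- small_center (a point): centre (half-way up) of the slim drum, a loose round drum of pale wood with dark windows and a closed flat top, standing on the table: outside diameter 36 mm, height 98 mm, 50 to 100 g; z is its axis, up. Fully in the middle drum its centre is 22 mm above the middle drum's centre and it stands 39 mm out of it
- tape: bystander, leave it where it is: roll of brown tape lying flat, 84 mm across, 24 mm high; origin under its centre
- glue: bystander, leave it where it is: white glue bottle, 48 mm diameter, 130 mm high; origin under its centre
- house: bystander, leave it where it is: white model house with a card roof, 60 x 80 x 48 mm; origin under its centre
- offcut: bystander, leave it where it is: plywood offcut, 90 x 60 x 12 mm; origin under its centre
- sandblock: bystander, leave it where it is: cork sanding block, 70 x 45 x 30 mm; origin under its centre
- tin: bystander, leave it where it is: steel tin, 66 mm diameter, 50 mm high; origin under its centre
- brush: bystander, leave it where it is: glue brush lying on the table; origin under its middle
Not all that is in view belongs to the job. Leave any blue or green look-alike of the part that bears small_center alone.

How it is judged (in metres and radians):
On the way, in this order (a step that is already met when the one before it is completed fails the run):
1. the middle drum stands fully home and upright in the wide drum (horizontal distance between mid_center and large_center below 0.008 m and z of mid_center in the frame of large_center between 0.021 and 0.027 m and angle between mid_center's own z axis and vertical below 0.1 rad and horizontal distance between large_center and plate_top below 0.028 m and z of large_center in the frame of plate_top between 0.01 and 0.016 m), for 0.2 s.
2. the slim drum stands fully home and upright in the middle drum (all of step 1 and horizontal distance between small_center and mid_center below 0.008 m and z of small_center in the frame of mid_center between 0.019 and 0.025 m and angle between small_center's own z axis and vertical below 0.1 rad), for 0.2 s.
At the end, for the whole second after the job is handed in: Drums nested fully home (heights within 3 mm, axes within 8 mm, tilt under 0.1 rad), wide drum within 28 mm of the plate's centre; plate held 10 mm down (2.5 mm either way) by fingers on the slim drum (over 3 N), which pushes the middle one with over 6 N; robot not touching the jig (all of step 2 and value of joint plate between 0.0075 and 0.0125 m and contact force between the fingers and small above 3 N and contact force between small and mid above 6 N and contact force between each of the arm, the fingers and jig below 0.5 N); the arm keeps its last pose, push and grip.
It fails at once if the sprung plate is run to the bottom of its travel (value of joint plate above 0.0168 m).
It fails at once if a bystander is moved by more than 30 mm (distance of any of tape, glue, house, offcut, sandblock, tin, brush from where it was at the start of the episode above 0.03 m).
It also fails if it takes over 61 s, if anything falls off the work surface, if the arm or the gripper's body presses on something with over 40 N, if the wrist force passes 120 N, or if a joint passes its speed limit or range.

## Working session

There is one attempt and no reset: what is moved stays moved. The work goes in short steps, Python scripts to look and compute and a tool call to move; the robot and the scene stay as the last step left them, time stands still between calls to the robot, and variables do not carry over. Pictures are saved under pics/ and viewed, about 8 in all and at most 12, crops included, and the job is handed in when it is done.

Besides the shell and the picture viewer there is one more tool, called after "Request:" as name(argument=value, ...), one argument or row to a line, values as JSON. servo_tool: Moves the arm, as the interface text tells. Its arguments: {"type":"object","properties":{"commands":{"type":"array","items":{"type":"array","items":{"type":"array","items":{"type":"number"}}}},"force":{"type":"number"}},"required":["commands"]}

```bash
mkdir -p pics; python3 - <<'E'
from plant import manip
import cv2,numpy as np
for n in ("top","scene"):
    im=manip.grab_frame(n); cv2.imwrite(f"pics/{n}0.png",cv2.resize(im[:,:,::-1],(800,600),interpolation=cv2.INTER_CUBIC)); cv2.imwrite(f"pics/{n}raw.png",im[:,:,::-1])
    print(n,manip.camera_info(n))
print(manip.camera_info("wrist"))
print(manip.read_state())
E
```

```text
top {'mtx': array([[439.63995427,   0.        , 274.65378358],
       [  0.        , 439.63995427, 207.9883053 ],
       [  0.        ,   0.        ,   1.        ]]), 'position': array([ 400.98967244,   72.32141944, 1348.85449755]), 'attitude': array([-2.18405428,  2.14116061, -0.14863206])}
scene {'mtx': array([[512.19656175,   0.        , 284.01534249],
       [  0.        , 512.19656175, 213.17826999],
       [  0.        ,   0.        ,   1.        ]]), 'position': array([1458.78464927,  800.93745073,  915.51811315]), 'attitude': array([-1.04599995, -2.26875549,  1.16085339])}
{'mtx': array([[329.25439304,   0.        , 287.05626109],
       [  0.        , 329.25439304, 204.65247782],
       [  0.        ,   0.        ,   1.        ]]), 'position': array([166.49290983, 555.20174824, 382.60280024]), 'attitude': array([2.4156183 , 1.5580196 , 0.23872796])}
{'t': 0.1, 'joint_positions': array([ 9.38695839e-01,  1.81470643e-01,  1.60786707e+00,  1.31607022e-05,
        1.35378974e+00, -2.06321605e-01]), 'qvel': array([-1.35965046e-04, -2.22905894e-04, -3.05590719e-03,  1.56953720e-03,
       -1.84043816e-03, -3.55515186e-05]), 'joint_efforts': array([-1.23437371e-04, -4.34822452e+01, -3.42693400e+01,  7.03089405e-02,
        3.40685004e-02, -1.19743251e-05]), 'position': array([237.21872102, 523.30364489, 251.91780338]), 'orientation': array([-6.63641096e-01, -3.07004584e+00,  2.19344573e-03]), 'ft_force': array([-0.54984807, -0.14222591, -1.09955271]), 'torque': array([-0.01106636,  0.01497283, -0.00531431]), 'finger_gap': 0.9995044020944319}
```

View pics/top0.png

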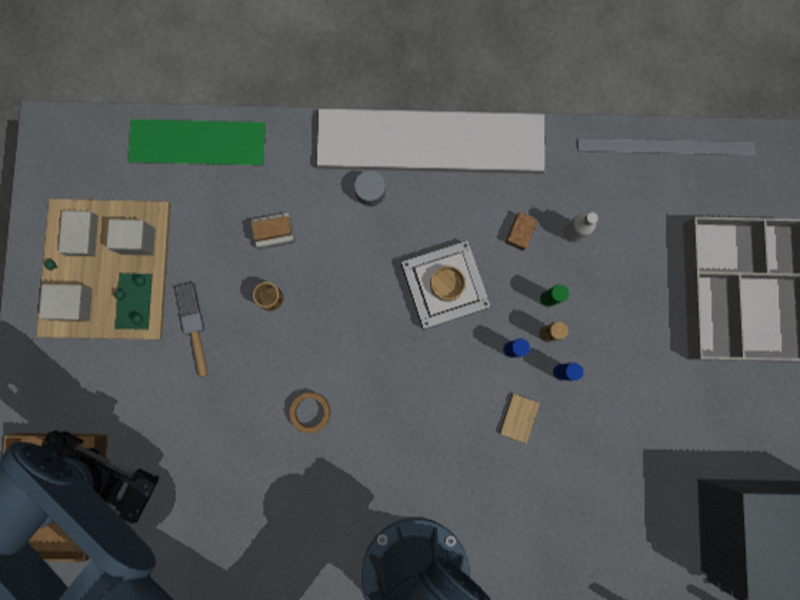

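View pics/scene0.png

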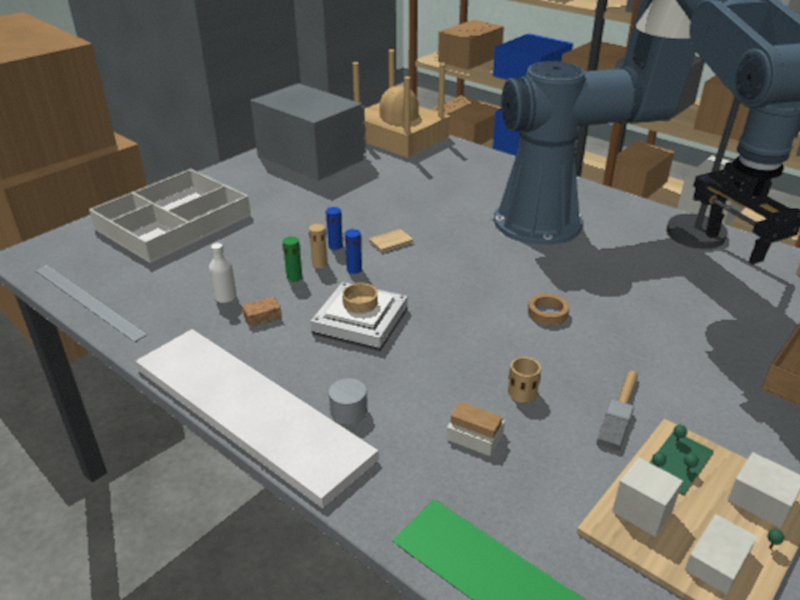

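The candidates for the slim drum in the top view are green (558,294), pale wood (558,331), blue (517,347) and blue (570,371). The pale one fits the description, because the others are coloured look-alikes. The middle drum is at (268,295) and the jig with the wide drum at (446,284). I'll confirm with enlarged crops.

```bash
cat > h.py <<'E'
from plant import manip
import cv2,numpy as np
from scipy.spatial.transform import Rotation as R
def ray(info,u,v,z):
    K=info["mtx"];A=R.from_rotvec(info["attitude"]).as_matrix()
    d=A@np.linalg.inv(K)@np.array([u,v,1.]);p=info["position"]
    return p+d*(z-p[2])/d[2]
def proj(info,P):
    A=R.from_rotvec(info["attitude"]).as_matrix()
    q=(np.atleast_2d(P)-info["position"])@A@info["mtx"].T
    return q[:,:2]/q[:,2:]
def circ(c,r,n=60):
    a=np.linspace(0,2*np.pi,n);return np.c_[c[0]+r*np.cos(a),c[1]+r*np.sin(a),np.full(n,c[2])]
def crop(im,x,y,w,h,s,curves=(),tick=10):
    o=cv2.resize(im[y:y+h,x:x+w],(w*s,h*s),interpolation=cv2.INTER_CUBIC).copy()
    for c,col in curves:
        cv2.polylines(o,[np.int32(((c-[x,y]+.5)*s*16).round())],True,col,1,cv2.LINE_AA,4)
    for t in range(-(-x//tick)*tick,x+w,tick): cv2.putText(o,str(t),((t-x)*s,9),0,.33,(0,255,255),1);cv2.line(o,((t-x)*s+s//2,10),((t-x)*s+s//2,15),(0,255,255),1)
    for t in range(-(-y//tick)*tick,y+h,tick): cv2.putText(o,str(t),(0,(t-y)*s+s//2),0,.33,(0,255,255),1)
    return o
E
python3 - <<'E'
from h import *
i=manip.camera_info("top");s=manip.camera_info("scene")
t=cv2.imread("pics/topraw.png");sc=cv2.imread("pics/sceneraw.png")
mid=ray(i,187,206.5,64);lar=ray(i,312.8,198.3,71);sm=ray(i,391,231.3,98)
print(mid,lar,sm, "tape",ray(i,216.5,288,24))
Rd=(0,0,255)
cv=lambda inf:[(proj(inf,circ(mid,27)),Rd),(proj(inf,circ(lar,36)),Rd),(proj(inf,circ(sm,18)),Rd)]
a=crop(t,165,186,48,36,8,cv(i));b=crop(t,367,214,48,36,8,cv(i))
c=crop(t,280,168,64,60,6,cv(i))[:300,:384];
c=crop(t,278,166,76,60,5,cv(i));d=crop(sc,190,140,76,60,5,cv(s))
cv2.imwrite("pics/c1.png",np.vstack([np.hstack([a,b])[:, :760],np.hstack([c,d])]))
E
```

```text
[561.45602182 315.51173843  64.        ] [592.53496174 -53.70322362  71.        ] [ 497.83120651 -275.64226152   98.        ] tape [324.84051145 225.23686561  24.        ]
```

View pics/c1.png

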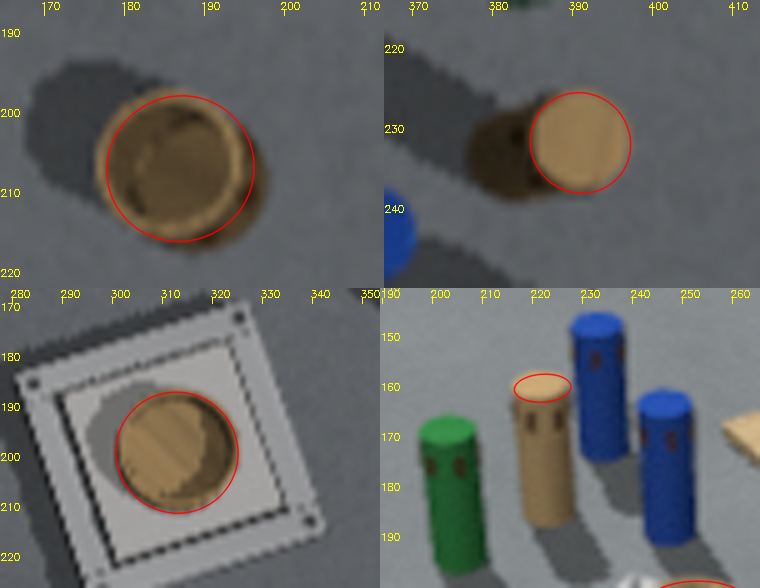

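The crops confirm it: the slim drum is the pale one with dark windows at raw top (391,231), scene (221,160), with plain green and blue look-alikes beside it. The overlay fits the slim and wide drums. The middle drum's rim sits about 1 px up and left of its overlay, centred at (185.8,205.6).

```bash
cat > go.py <<'E'
import sys
from h import *
# usage: go.py x y z -> tool-frame shift from the measured pose
s=manip.read_state();A=R.from_rotvec(s["orientation"]).as_matrix()
print("t",round(s["t"],2),"pos",s["position"].round(1),"F",s["ft_force"].round(2),"gap",round(s["finger_gap"]*88.1,1),"q",s["joint_positions"].round(2))
if len(sys.argv)>3: print("shift",(A.T@(np.array(sys.argv[1:4],float)-s["position"])).round(1))
E
python3 - <<'E'
from h import *
i=manip.camera_info("top");print(ray(i,185.8,205.6,64))
print(R.from_rotvec(manip.read_state()["orientation"]).as_matrix().round(4))
for n,u,v,z in (("green",391,206,98),("blue",362,243,98),("blue2",399,260,98)):print(n,ray(i,u,v,z))
E
python3 go.py 564 319 160
```

```text
[564.04860607 319.14565974  64.        ]
[[-9.107e-01  4.130e-01 -9.000e-04]
 [ 4.130e-01  9.107e-01 -1.200e-03]
 [ 3.000e-04 -1.500e-03 -1.000e+00]]
green [ 570.81113273 -276.66734998   98.        ]
blue [ 462.81129638 -192.3179409    98.        ]
blue2 [ 416.73882803 -297.27013075   98.        ]
t 0.1 pos [237.2 523.3 251.9] F [-0.55 -0.14 -1.1 ] gap 88.1 q [ 0.94  0.18  1.61  0.    1.35 -0.21]
shift [-382.   -51.    91.9]
```

Request:
servo_tool(
  commands=[
    [[-382,-51,92,0,0,0,88],[-382,-51,92,0,0,0,88],[-382,-51,92,0,0,0,88],[-382,-51,92,0,0,0,88],[-382,-51,92,0,0,0,88]],
  ],
  force=25,
)

```text
t: 0.6
position: [444.9, 393.5, 193.9]
orientation: [-0.663, -3.07, 0.001]
ft_force: [0.8, 0.6, 0.3]
finger_gap: 0.996
```

```bash
python3 go.py 564 319 160
```

```text
t 0.6 pos [444.9 393.5 193.9] F [0.83 0.63 0.32] gap 87.7 q [ 0.52  0.28  1.61  0.    1.25 -0.62]
shift [-139.3  -18.6   33.8]
```

Request:
servo_tool(
  commands=[
    [[-139,-19,34,0,0,0,88],[-139,-19,34,0,0,0,88],[-139,-19,34,0,0,0,88],[-139,-19,34,0,0,0,88],[-139,-19,34,0,0,0,88]],
  ],
)

```text
t: 1.1
position: [562.5, 319.1, 159.5]
orientation: [-0.667, -3.068, 0.001]
ft_force: [-1.0, 0.6, 0.8]
finger_gap: 0.996
```

```bash
python3 go.py 564 319 42; python3 - <<'E'
from h import *
i=manip.camera_info("wrist");im=manip.grab_frame("wrist")[:,:,::-1].copy()
m=np.array([564,319.1,64])
for z,r in ((64,27),(64,23),(0,27)):
    c=m.copy();c[2]=z;cv2.polylines(im,[np.int32(proj(i,circ(c,r)).round())],True,(0,0,255),1)
cv2.imwrite("pics/w1.png",im);print(proj(i,m))
E
```

```text
t 1.1 pos [562.5 319.1 159.5] F [-1.    0.56  0.77] gap 87.8 q [ 0.33  0.43  1.49  0.    1.23 -0.81]
shift [ -1.6   0.7 117.5]
[[288.38869928 214.82336845]]
```

View pics/w1.png

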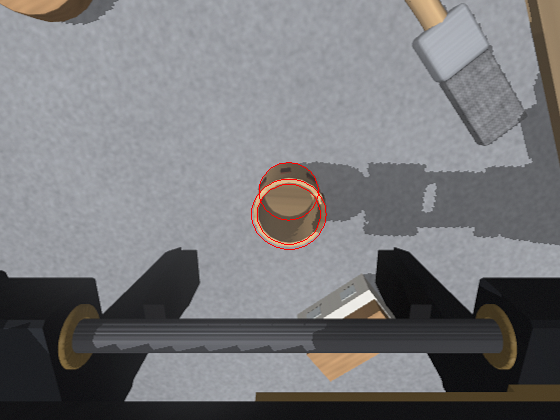

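The overlay matches the middle drum in the wrist view (rim at 288,215) to within 1 px, so I'm descending and gripping.

Request:
servo_tool(
  commands=[
    [[-1,0,40,0,0,0,88],[-1,0,80,0,0,0,88],[-1,0,117,0,0,0,88],[-1,0,117,0,0,0,88],[-1,0,117,0,0,0,40]],
  ],
  force=25,
)

```text
t: 1.65
position: [562.3, 320.7, 44.2]
orientation: [-0.661, -3.07, 0.001]
ft_force: [-0.1, -0.2, 0.0]
finger_gap: 0.932
```

Request:
servo_tool(
  commands=[
    [[0,0,0,0,0,0,40],[0,0,0,0,0,0,40],[0,0,0,0,0,0,40],[0,0,0,0,0,0,40],[0,0,0,0,0,0,40]],
  ],
)

```text
t: 2.15
position: [564.4, 320.1, 45.5]
orientation: [0.663, 3.069, 0.002]
ft_force: [-1.5, 0.3, 7.1]
finger_gap: 0.612
```

Request:
servo_tool(
  commands=[
    [[0,0,-40,0,0,0,40],[0,0,-90,0,0,0,40],[0,0,-110,0,0,0,40],[0,0,-110,0,0,0,40],[0,0,-110,0,0,0,40]],
  ],
)

```text
t: 2.65
position: [563.1, 319.5, 153.3]
orientation: [-0.664, -3.071, 0.0]
ft_force: [-0.2, -1.3, -0.4]
finger_gap: 0.611
```

```bash
python3 go.py 592.5 -53.7 155
```

```text
t 2.65 pos [563.1 319.5 153.3] F [-0.17 -1.28 -0.41] gap 53.8 q [ 0.33  0.43  1.49 -0.    1.21 -0.81]
shift [-181.  -327.7   -1.7]
```

Request:
servo_tool(
  commands=[
    [[-181,-328,-2,0,0,0,40],[-181,-328,-2,0,0,0,40],[-181,-328,-2,0,0,0,40],[-181,-328,-2,0,0,0,40],[-181,-328,-2,0,0,0,40]],
  ],
)

```text
t: 3.15
position: [581.1, 68.7, 152.2]
orientation: [-0.663, -3.066, 0.001]
ft_force: [0.4, 0.1, -1.3]
finger_gap: 0.614
```

```bash
python3 go.py 592.5 -53.7 155
```

```text
t 3.15 pos [581.1  68.7 152.2] F [ 0.41  0.06 -1.26] gap 54.1 q [-0.09  0.31  1.66 -0.    1.17 -1.23]
shift [ -60.9 -106.8   -2.9]
```

Request:
servo_tool(
  commands=[
    [[-61,-106,-3,0,0,0,40],[-61,-106,-3,0,0,0,40],[-61,-106,-3,0,0,0,40],[-61,-106,-3,0,0,0,40],[-61,-106,-3,0,0,0,40]],
  ],
)

```text
t: 3.65
position: [593.4, -51.1, 155.7]
orientation: [-0.665, -3.066, -0.001]
ft_force: [1.1, -0.1, -1.3]
finger_gap: 0.615
```

```bash
python3 go.py 592.5 -53.7 92; python3 - <<'E'
from h import *
st=manip.read_state();i=manip.camera_info("wrist");im=manip.grab_frame("wrist")[:,:,::-1].copy()
p=st["position"]
cur=[((592.5,-53.7,71),36),((592.5,-53.7,71),32),((p[0],p[1],p[2]+21),27),((p[0],p[1],p[2]-43),27)]
cv2.imwrite("pics/w2.png",np.vstack([crop(im,170,100,240,200,3,[(proj(i,circ(np.array(c),r)),(0,0,255)) for c,r in cur],20)]))
E
```

```text
t 3.65 pos [593.4 -51.1 155.7] F [ 1.1  -0.06 -1.31] gap 54.2 q [-0.29  0.33  1.63  0.    1.18 -1.43]
shift [-0.6 -2.8 63.7]
```

View pics/w2.png

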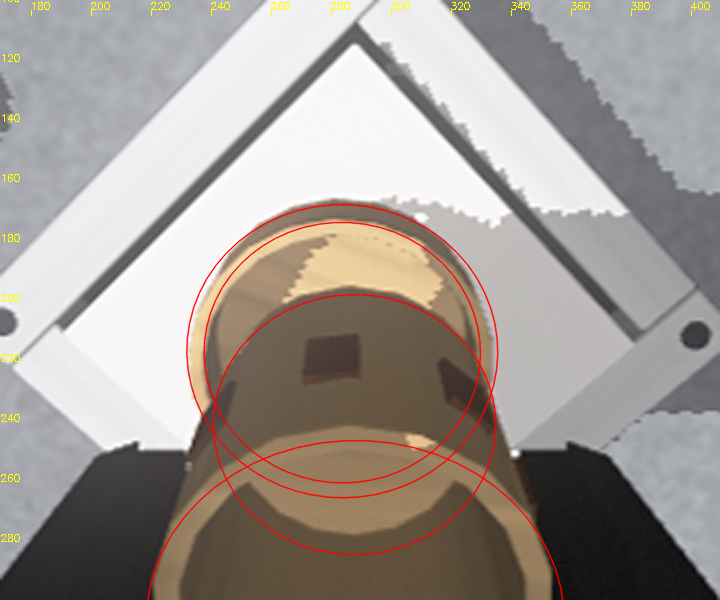

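The wide drum's rim and the held drum's bottom edge sit where the overlay expects within about 1 mm, and the drum is upright. I'm shifting 3 mm sideways and lowering.

Request:
servo_tool(
  commands=[
    [[0,-2.5,0,0,0,0,40],[0,-2.5,20,0,0,0,40],[0,-2.5,35,0,0,0,40],[0,-2.5,48,0,0,0,40],[0,-2.5,56,0,0,0,40]],
  ],
)

```text
t: 4.2
position: [593.0, -52.8, 100.4]
orientation: [-0.662, -3.069, -0.0]
ft_force: [0.5, 0.3, -0.4]
finger_gap: 0.613
```

Request:
servo_tool(
  commands=[
    [[0,0,1,0,0,0,40],[0,0,2,0,0,0,40],[0,0,3,0,0,0,40],[0,0,3,0,0,0,40]],
  ],
)

```text
t: 4.6
position: [594.0, -53.7, 99.5]
orientation: [0.664, 3.07, -0.0]
ft_force: [0.3, 0.1, -0.0]
finger_gap: 0.615
```

```bash
python3 go.py 592.5 -53.7 92
```

```text
t 4.6 pos [594.  -53.7  99.5] F [ 0.28  0.09 -0.01] gap 54.2 q [-0.29  0.4   1.66  0.    1.08 -1.43]
shift [ 1.3 -0.6  7.5]
```

Request:
servo_tool(
  commands=[
    [[0,0,2,0,0,0,40],[0,0,4,0,0,0,40],[0,0,5,0,0,0,40],[0,0,5,0,0,0,40],[0,0,5,0,0,0,40]],
  ],
)

```text
t: 5.1
position: [593.9, -53.7, 94.4]
orientation: [0.664, 3.07, -0.0]
ft_force: [-1.6, 0.2, 2.4]
finger_gap: 0.611
```

```bash
python3 go.py 592.5 -53.7 92
```

```text
t 5.1 pos [593.9 -53.7  94.4] F [-1.64  0.16  2.4 ] gap 53.9 q [-0.29  0.41  1.66 -0.    1.07 -1.43]
shift [ 1.3 -0.6  2.4]
```

Request:
servo_tool(
  commands=[
    [[0,0,0,0,0,0,60],[0,0,0,0,0,0,78],[0,0,0,0,0,0,78],[0,0,-20,0,0,0,78],[0,0,-60,0,0,0,78]],
  ],
)

```text
t: 5.6
position: [591.0, -52.8, 150.9]
orientation: [-0.662, -3.063, -0.001]
ft_force: [0.9, 0.2, 0.9]
finger_gap: 0.883
```

Request:
servo_tool(
  commands=[
    [[0,0,-40,0,0,0,78],[0,0,-70,0,0,0,78],[0,0,-70,0,0,0,78],[0,0,-70,0,0,0,78]],
  ],
)

```text
t: 6.0
position: [593.8, -53.5, 224.3]
orientation: [0.663, 3.07, -0.0]
ft_force: [-0.6, -0.2, -1.2]
finger_gap: 0.885
```

```bash
python3 go.py 498 -275.6 200; python3 - <<'E'
from h import *
i=manip.camera_info("wrist");im=manip.grab_frame("wrist")[:,:,::-1].copy()
for j in (1,):
  cur=[((592.5,-53.7,71),36),((592.5,-53.7,71),32),((592.5,-53.7,114),27),((592.5,-53.7,114),23)]
  cv2.imwrite("pics/w3.png",crop(im,170,80,240,200,3,[(proj(i,circ(np.array(c),r)),(0,0,255)) for c,r in cur],20))
E
```

```text
t 6.0 pos [593.8 -53.5 224.3] F [-0.56 -0.17 -1.19] gap 78.0 q [-0.29  0.25  1.58  0.    1.31 -1.43]
shift [  -4.4 -241.8   24.2]
```

View pics/w3.png

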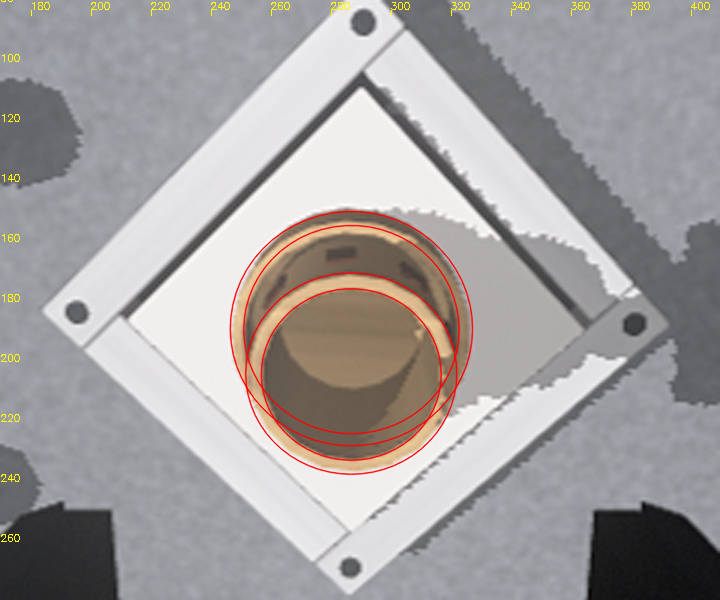

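The middle drum is home: its rim, centred at (285,205), matches the predicted circle at z=114 within 1 px, upright and centred. Next is the slim drum.

Request:
servo_tool(
  commands=[
    [[-4,-242,24,0,0,0,56],[-4,-242,24,0,0,0,56],[-4,-242,24,0,0,0,56],[-4,-242,24,0,0,0,56],[-4,-242,24,0,0,0,56]],
  ],
)

```text
t: 6.55
position: [495.1, -276.7, 197.4]
orientation: [-0.664, -3.067, -0.003]
ft_force: [0.8, -0.2, 0.4]
finger_gap: 0.634
```

Request:
servo_tool(
  commands=[
    [[0,0,0,0,0,0,56],[0,0,0,0,0,0,56],[0,0,0,0,0,0,56]],
  ],
)

```text
t: 6.85
position: [497.3, -274.2, 198.8]
orientation: [-0.662, -3.069, -0.002]
ft_force: [-0.1, 0.4, 0.1]
finger_gap: 0.636
```

```bash
python3 go.py 498 -275.6 82; python3 - <<'E'
from h import *
i=manip.camera_info("wrist");im=manip.grab_frame("wrist")[:,:,::-1].copy()
cur=[((498,-275.6,98),18),((498,-275.6,0),18)]
cv2.imwrite("pics/w4.png",crop(im,120,60,340,280,2,[(proj(i,circ(np.array(c),r)),(0,0,255)) for c,r in cur],20))
E
```

```text
t 6.85 pos [ 497.3 -274.2  198.8] F [-0.1   0.39  0.14] gap 56.0 q [-0.71  0.22  1.67  0.    1.25 -1.86]
shift [ -1.5  -1.1 116.8]
```

View pics/w4.png

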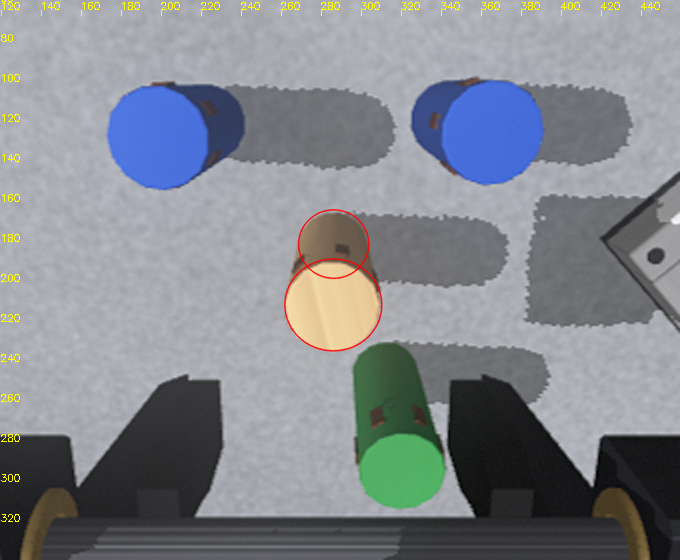

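The pale drum's top at (283,213) coincides with the prediction. The blue (199,130 and 366,125) and green (318,294) look-alikes are clear of the finger paths.

Request:
servo_tool(
  commands=[
    [[-1,-1,40,0,0,0,56],[-1,-1,80,0,0,0,56],[-1,-1,110,0,0,0,56],[-1,-1,117,0,0,0,56],[-1,-1,117,0,0,0,56]],
  ],
)

```text
t: 7.4
position: [497.8, -275.3, 82.1]
orientation: [-0.661, -3.069, -0.002]
ft_force: [-0.3, -0.3, -0.2]
finger_gap: 0.636
```

Request:
servo_tool(
  commands=[
    [[0,0,0,0,0,0,25],[0,0,0,0,0,0,25],[0,0,0,0,0,0,25],[0,0,0,0,0,0,25],[0,0,0,0,0,0,25]],
  ],
  force=45,
)

```text
t: 7.9
position: [499.0, -277.6, 84.8]
orientation: [0.663, 3.068, -0.002]
ft_force: [0.8, 1.1, 6.9]
finger_gap: 0.397
```

```bash
python3 go.py 498 -275.6 232
```

```text
t 7.9 pos [ 499.  -277.6   84.8] F [0.76 1.11 6.89] gap 35.0 q [-0.72  0.38  1.74  0.    1.03 -1.86]
shift [   1.3    1.3 -147.2]
```

Request:
servo_tool(
  commands=[
    [[0,0,-40,0,0,0,25],[0,0,-90,0,0,0,25],[0,0,-135,0,0,0,25],[0,0,-150,0,0,0,25],[0,0,-150,0,0,0,25]],
  ],
)

```text
t: 8.4
position: [499.0, -278.0, 236.2]
orientation: [0.663, 3.065, -0.005]
ft_force: [-1.0, -0.1, -0.4]
finger_gap: 0.398
```

```bash
python3 go.py 592.5 -53.7 232
```

```text
t 8.4 pos [ 499.  -278.   236.2] F [-0.98 -0.11 -0.44] gap 35.1 q [-0.72  0.18  1.64 -0.    1.31 -1.86]
shift [  7.6 242.9   3.7]
```

Request:
servo_tool(
  commands=[
    [[7,243,2,0,0,0,25],[7,243,2,0,0,0,25],[7,243,2,0,0,0,25],[7,243,2,0,0,0,25],[7,243,2,0,0,0,25]],
  ],
)

```text
t: 8.9
position: [591.0, -50.1, 227.8]
orientation: [-0.662, -3.066, -0.001]
ft_force: [0.3, 0.4, -0.2]
finger_gap: 0.395
```

Request:
servo_tool(
  commands=[
    [[0,0,0,0,0,0,25],[0,0,0,0,0,0,25],[0,0,0,0,0,0,25]],
  ],
)

```text
t: 9.2
position: [590.8, -53.4, 229.2]
orientation: [-0.664, -3.068, 0.0]
ft_force: [0.5, 0.1, -1.0]
finger_gap: 0.396
```

```bash
python3 go.py 592.5 -53.7 137; python3 - <<'E'
from h import *
st=manip.read_state();i=manip.camera_info("wrist");im=manip.grab_frame("wrist")[:,:,::-1].copy()
p=st["position"];A=R.from_rotvec(st["orientation"]).as_matrix();b=p+A@[0,0,83];print(b)
cur=[((592.5,-53.7,71),36),((592.5,-53.7,114),27),((592.5,-53.7,114),23),(b,18)]
cv2.imwrite("pics/w5.png",crop(im,170,80,240,200,3,[(proj(i,circ(np.array(c),r)),(0,0,255)) for c,r in cur],20))
E
```

```text
t 9.2 pos [590.8 -53.4 229.2] F [ 0.47  0.1  -1.  ] gap 34.9 q [-0.29  0.24  1.58 -0.    1.32 -1.43]
shift [-1.9  0.5 92.2]
[590.58784105 -53.3911774  146.19901956]
```

View pics/w5.png

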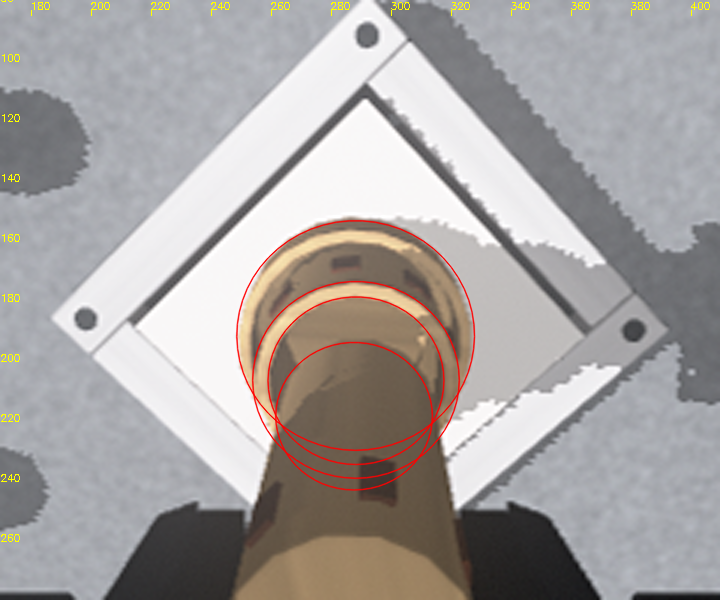

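The slim drum's bottom edge (285,195) matches the overlay and the drum is upright, with about 2 mm of offset to correct. Lowering it now.

Request:
servo_tool(
  commands=[
    [[-1.5,0,10,0,0,0,25],[-1.5,0,30,0,0,0,25],[-1.5,0,50,0,0,0,25],[-1.5,0,70,0,0,0,25],[-1.5,0,82,0,0,0,25]],
  ],
)

```text
t: 9.75
position: [591.9, -54.2, 146.5]
orientation: [-0.666, -3.067, -0.0]
ft_force: [-1.0, 0.5, -0.6]
finger_gap: 0.394
```

Request:
servo_tool(
  commands=[
    [[0,0,1,0,0,0,25],[0,0,3,0,0,0,25],[0,0,4,0,0,0,25],[0,0,4,0,0,0,25],[0,0,4,0,0,0,25]],
  ],
)

```text
t: 10.25
position: [593.7, -53.4, 145.8]
orientation: [0.663, 3.069, -0.0]
ft_force: [0.2, -0.4, -0.5]
finger_gap: 0.394
```

```bash
python3 go.py 592.5 -53.7 137
```

```text
t 10.25 pos [593.7 -53.4 145.8] F [ 0.24 -0.43 -0.46] gap 34.7 q [-0.29  0.34  1.64  0.    1.16 -1.43]
shift [ 1.  -0.7  8.8]
```

Request:
servo_tool(
  commands=[
    [[0,0,2,0,0,0,25],[0,0,4,0,0,0,25],[0,0,4,0,0,0,25],[0,0,4,0,0,0,25]],
  ],
)

```text
t: 10.65
position: [593.1, -53.3, 140.8]
orientation: [-0.664, -3.07, -0.0]
ft_force: [1.1, 1.2, -1.5]
finger_gap: 0.395
```

Request:
servo_tool(
  commands=[
    [[0,0,2,0,0,0,25],[0,0,2,0,0,0,25],[0,0,2,0,0,0,25],[0,0,2,0,0,0,25]],
  ],
)

```text
t: 11.05
position: [593.5, -53.4, 139.3]
orientation: [0.664, 3.07, -0.0]
ft_force: [-0.3, -0.2, 2.1]
finger_gap: 0.401
```

Request:
servo_tool(
  commands=[
    [[0,0,2,0,0,0,25],[0,0,2,0,0,0,25],[0,0,2,0,0,0,25],[0,0,2,0,0,0,25]],
  ],
)

```text
t: 11.45
position: [593.4, -53.4, 137.3]
orientation: [0.664, 3.07, 0.0]
ft_force: [0.7, 0.3, 3.4]
finger_gap: 0.395
```

Request:
servo_tool(
  commands=[
    [[0,0,1,0,0,0,25],[0,0,2,0,0,0,25],[0,0,3,0,0,0,25],[0,0,4,0,0,0,25],[0,0,4,0,0,0,25]],
  ],
)

```text
t: 11.95
position: [593.6, -53.4, 133.4]
orientation: [0.664, 3.07, -0.0]
ft_force: [-0.9, 0.3, 7.1]
finger_gap: 0.392
```

```bash
python3 - <<'E'
from h import *
v=[]
for k in range(12):
    manip.grab_frame("top");s=manip.read_state();v.append([s["position"][2],s["ft_force"][2]])
print(np.mean(v,0),np.std(v,0))
E
```

```text
[133.57880195   6.82590109] [0.02630947 0.45868327]
```

Request:
servo_tool(
  commands=[
    [[0,0,1,0,0,0,25],[0,0,2,0,0,0,25],[0,0,3,0,0,0,25],[0,0,3.5,0,0,0,25],[0,0,3.5,0,0,0,25]],
  ],
)

```text
t: 13.05
position: [593.9, -53.5, 130.5]
orientation: [0.663, 3.069, -0.0]
ft_force: [-1.1, 1.4, 9.7]
finger_gap: 0.398
```

```bash
python3 - <<'E'
from h import *
v=[]
for k in range(12):
    manip.grab_frame("top");s=manip.read_state();v.append([*s["position"],s["ft_force"][2]])
print(s["t"],np.mean(v,0),s["finger_gap"]*88.1)
i=manip.camera_info("wrist");im=manip.grab_frame("wrist")[:,:,::-1].copy()
c=manip.camera_info("scene");sc=manip.grab_frame("scene")[:,:,::-1].copy()
L=[592.5,-53.7];Rd=(0,0,255)
f=lambda inf:[(proj(inf,circ(np.array([*L,z]),r)),Rd) for z,r in ((61,36),(104,27),(143,18))]
a=crop(im,150,60,260,220,2,f(i),20);a=cv2.copyMakeBorder(a,0,560-440,0,0,0)
b=crop(sc,215,165,75,80,7,[],10)
w=np.vstack([cv2.resize(a,(520,560))])
b=cv2.resize(b,(525,560));cv2.imwrite("pics/end.png",cv2.resize(np.hstack([b[:,:400],w[:,120:520]]),(800,560)))
E
```

```text
13.65 [593.87113896 -53.49993782 130.59725511   9.29532074] 34.90931362661434
```

View pics/end.png

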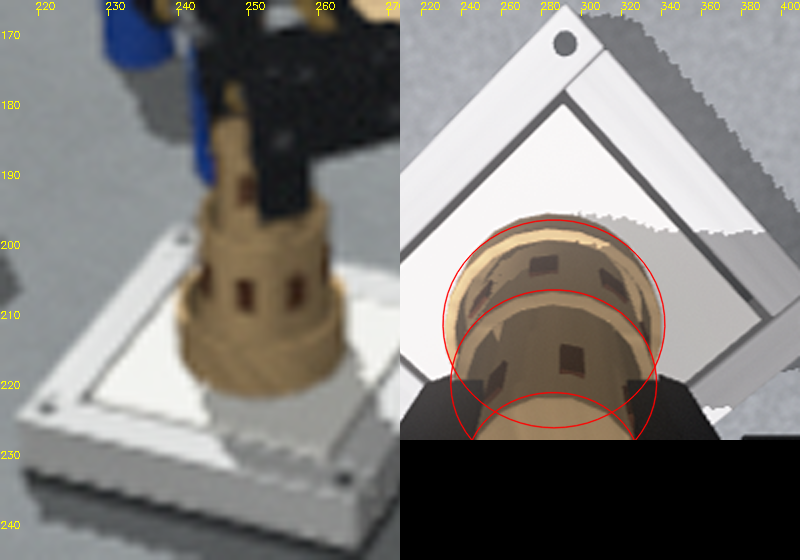

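The plate now looks flush with the frame (no step at its edge in the left crop), and the nested drum rims line up with the z=61, 104 and 143 predictions. Force and height put the travel at about 9.3 mm, so I'm adding 0.6 mm and handing in.

Request:
servo_tool(
  commands=[
    [[0,0,0.6,0,0,0,25],[0,0,0.6,0,0,0,25],[0,0,0.6,0,0,0,25],[0,0,0.6,0,0,0,25],[0,0,0.6,0,0,0,25]],
  ],
)

```text
t: 14.25
position: [593.9, -53.5, 130.1]
orientation: [0.663, 3.069, -0.0]
ft_force: [-1.7, 0.6, 9.4]
finger_gap: 0.398
```

```bash
python3 - <<'E'
from h import *
v=[]
for k in range(10):
    manip.grab_frame("top");s=manip.read_state();v.append([*s["position"],s["ft_force"][2]])
m=np.mean(v,0);print(s["t"],m)
if 8.5<m[3]<11.5: manip.sign_off();print("signed off")
E
```

```text
14.75 [593.90945011 -53.51001511 130.08856997  10.03237252]
the job is handed in; nothing more can be done
signed off
```

I built the tower and handed the job in at 14.75 s. The middle drum is set in the wide one and the slim drum in the middle one. The gripper still holds the slim drum and pushes it straight down; no verdict was reported.

- **Press:** the last reading was TCP z 130.1 mm with 10.0 N of upward force. That puts the plate about 9.5–10 mm down, an estimate from force and height because the plate travel can't be read directly. Force rose 2.5 N over 3.0 mm, close to the spring's 0.9 N per mm, so I saw no sign of the grip slipping.
- **Nesting:** in the pictures just before the final 0.6 mm, the drums looked nested and upright and matched the predicted outlines closely. The plate looked flush with the frame and the fingers were clear of the jig.
- **Small disagreement:** the arm settled about 0.5 mm higher than commanded under load, so I went by measured position and force.
- **Not checked:** I took no final picture of the bystanders or the blue and green look-alikes. No force reading suggested contact with them.

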